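Fit the job-ticket holder behind the shelf lip

ROBOT

A 7-joint arm with a two-finger parallel gripper is mounted at the origin on the work surface. World frame = base frame: x ahead of the robot, y to its left, z up, the work surface at z = 0. Lengths are in mm, angles in rad, forces in N, time in s.
With the tool pointing down it reaches from about 425 to 875 mm from the base axis. Payload 8.4 kg.
Tool frame: the origin (TCP) lies at the very end of the fingers, on their centre line; the grasp point (between the pads) lies 19 mm behind it; z points along the fingers, y is the line along which they close (so a half turn about z gives the same grasp; the last joint's range is limited). The gripper opens to 85 mm and grips with 20 to 120 N. Pads are 22 mm wide; open, the fingers measure 114 mm over their backs; the gripper's body (76 mm by 85 mm) begins 54 mm behind the grasp point. The pads swing forward as they close: fully open they stand 13 mm farther back than shut.
Start: joints at [1.118, 0.333, 0.04, 1.465, -0.013, 1.343, -0.059], TCP at [225.179, -609.72, 231.308] pointing down, gripper open.
Joint ranges: [-2.58, 2.58], [-0.38, 2.09], [-1.3, 1.39], [0.25, 2.4], [-1.5, 4.64], [0.08, 2.09], [-2.65, 2.65]. Speed limits (rad/s): [2.22, 2.22, 2.79, 2.79, 3.14, 3.14, 3.14].

INTERFACE

Orientations are given as [roll, pitch, yaw] about the fixed x, y, z axes, in that order (R = Rz(yaw) Ry(pitch) Rx(roll)).
In Python, from bench import get_obs, snapshot, sign_off, trace, landmark_of gives the robot as it stands.
- The arm moves only by the tool move_arm, never from a script. Its argument "rows" is a list that holds one entry, the list of rows, each a list of 7 numbers: the opening, from -1 (shut) to 1 (fully open), then the shift along the tool's x, y, z in m, then the turn, a rotation vector about the tool's x, y, z in degrees. In form: [[[grip, x, y, z, ax, ay, az], ...]]. A call has 1 to 20 rows; each row is the pose to reach, as a shift and turn from the pose commanded when the call began, along the tool's axes at that moment; what a row does not reach only later rows make up. A row lasts 1/8 s, in which the tool goes at most 62.5 mm and 10.7 degrees, less where a joint would pass 70% of its speed; a pose out of reach is approached as far as the arm can. A call with a gripper value outside its range is refused whole. The fingers move at their own pace and stop on an object; "force" is the grip in N (left out, the last holds). Time passes only in rows, so rows that repeat a pose let the fingers close. It gives the time, the measured TCP pose, the force, the opening and the grip force at its end, in the units of the state.
- get_obs(): the state, without advancing time (a new reading comes with each control period).
- snapshot(name): name is "side" or "top" or "wrist"; returns a dict with "image" (480x640x3 uint8, red, green, blue), "intrinsics" (3x3 intrinsics, pixels), "dist_coeffs" ([k1, k2, p1, p2, k3] as OpenCV has them; the pictures are not rectified), "world_from_camera" (4x4, takes a point from camera to world coordinates); the wrist camera has in their place "hand_eye" (4x4, takes a point from camera to tool coordinates, whose origin is the TCP and whose axes are the flange's). Camera axes: x right, y up, looking along -z (the intrinsics and any distortion apply to the point x, -y, -z); pixel columns grow to the right and rows downward; lengths in mm; the calibration is good to about 2 mm. A picture is of the moment at which its call begins: read the wrist's pose just before it. There is no depth.
- sign_off(): hands the job in; it is judged then, once.
Trained networks look in the newest picture that a camera, given by its name, has taken for a name from the list of things; names that differ only in an ending like _2 or _b are one class to them, and where a whole thing is asked for, a point or a joint stands for the part that bears it (a point fixed in the world has none). Each returns a list of dicts, best first, with "conf" (0 to 1); they miss things now and then, are a little off and sometimes report something else, mostly with a low value. They report only what shows in the picture. A call takes as long as a camera call. They do not tell look-alikes from the thing itself.
- trace(camera, query): "mask" (480x640 bool, what is visible of it) and "xy" ([column, row] in pixels, amid what is visible of it).
- landmark_of(camera, query): "xy" ([column, row] in pixels: a listed point, or the origin of a listed thing).
The state is a dict: "time": time; "joint_positions": joint angles; "qd": joint speeds; "tau": joint torques, N m; "tool_pos": TCP position; "orientation": TCP orientation; "contact_force": force on the tool from outside, world axes, zero at the start; "wrist_torque": the same for the moment, N m; "opening": finger opening in mm; "grasp_force": force on a finger pad.
Only numpy, scipy, OpenCV 4.12 (cv2) and the standard library are available. Lean on these libraries where they do the work, as an engineer would, in place of code of your own. Each camera call takes 0.05 s, during which the arm holds its last target. There are 200 camera calls.

TASK

Pull the job-ticket holder straight up out of the white tool stand, slide its foot down into the pocket behind the front lip of the little parts shelf (feel for the taller plate at the back of the pocket), and push it upright down against the spring shoe until it is fully home, firmly but without forcing it. Finish while still holding it pressed home, since a colleague will now tighten the clamp screw: the spring lifts it again if you let go. Leave the other things on the bench, in the stand and on the shelf where they are.

Things in the scene. Friction and masses are not known exactly. Their poses are not given: they have to be found in the camera images.
- ticket: Job-ticket holder: upright flat grey plastic bar 130 mm tall, 36 mm wide (y), 8 mm thick (x), foot rounded, white card on both faces (front = back). Origin: centre of its underside, z up its length. The tallest in the stand, the only one with a card and a thick head; in any of the 3 slots. A dark line 40 mm above the foot comes level with the lip's top when home. About 50 g.
- ticket_head (a point): Middle of the ticket holder's head, 112 mm above its foot, axes as ticket. The head reaches from 95 to 130 mm above the foot and is 40 mm wide (y) and 12 mm thick (x): grip it here across the thickness (fingers close along x), from above.
- stand: Fixed white block, 50 (x) x 180 (y) x 75 mm tall, with three upright slots at y = -55, 0 and +55 mm, each 11 mm (x) by 42 mm (y), floor 8 mm above the bench. Origin: centre of the underside. Ticket holder, steel rule and brass gauge stand in the slots in any order, flat faces looking along the stand's x; the ticket's head stands well above the block.
- shelf: Fixed wooden parts shelf, 200 mm wide (y), on the bench, with an aluminium rail along its front (-x) edge; the pocket is in the rail's middle. Origin: on the bench below the middle of the pocket; x points from the lip to the back of the shelf, z up. Behind the rail the deck is 60 mm above the bench and the shelf ends at x = 135 mm (back board 85 mm tall); nothing on the deck is taller than 50 mm.
- pocket (a point): Centre of the pocket's mouth, level with the lip's top, 85 mm above the bench; axes as shelf. Gap 12 mm (x -6 to 6), 46 mm wide (y), solid cheeks beyond as high as the lip. Lip 5 mm thick (x -11 to -6). Back plate 5 mm thick (x 6 to 11), 20 mm taller than the lip. The ticket holder goes in foot first, thickness along x, either face forward.
- shoe (a joint): Spring shoe at the bottom of the pocket: travel in m, 0 when up (its top 28 mm below the lip's top), 0.012 fully down at a firm stop (40 mm below the lip's top). It resists with 3.5 N at first, rising evenly to 12 N fully down, and springs back when let go.
- rule: Bystander: plain steel strip 90 mm tall, 32 mm wide, 6 mm thick, in a slot of the stand. Origin: centre of its foot.
- gauge: Bystander: brass stepped strip 105 mm tall, 30 mm wide below and 18 mm above, 7 mm thick, in a slot of the stand. Origin: centre of its foot.
- jar: Bystander: small jar 36 mm across, 45 mm tall, on the deck of the shelf. Origin: centre of its underside.
- weight: Bystander: brass cylinder 28 mm across, 25 mm tall, on the deck of the shelf. Origin: centre of its underside.
- loupe: Bystander: black eye loupe 34 mm across, 30 mm tall, on the bench. Origin: centre of its underside.
- dish: Bystander: glass dish 70 mm across, 22 mm tall, on the bench. Origin: centre of its underside.
Mind the look-alikes: they are no part of the job. Of the things like the stand, leave any that is red; of the rest the larger one is meant. Of the things that look like the ticket, the smaller one is meant.

How it is judged (in metres and radians):
On the way, in this order (a step that is already met when the one before it is completed fails the run):
1. the ticket holder is pulled up clear of the stand (z of ticket in the frame of stand above 0.078 m), for 0.1 s.
2. its foot is in the pocket behind the lip, at least 12 mm deep, upright (z of ticket in the frame of pocket below -0.012 m and x of ticket in the frame of pocket between -0.004 and 0.004 m and y of ticket in the frame of pocket between -0.008 and 0.008 m and angle between ticket's own z axis and vertical below 0.15 rad), for 0.1 s.
At the end, for the whole second after the job is handed in: The ticket holder stands upright (within 0.12 rad) in the pocket behind the lip, its foot at least 36.5 mm below the lip's top and the spring shoe down by at least 9 of its 12 mm, at rest, pressing on the shelf with more than 5 N, and the robot's fingers are still on it, holding it down (value of joint shoe above 0.009 m and z of ticket in the frame of pocket below -0.0365 m and x of ticket in the frame of pocket between -0.004 and 0.004 m and y of ticket in the frame of pocket between -0.008 and 0.008 m and angle between ticket's own z axis and vertical below 0.12 rad and angle between the x axis of ticket and the x axis of shelf, either way round below 0.2 rad and linear speed of ticket below 0.02 m/s and contact force between ticket and shelf above 5 N and contact force between the fingers and ticket above 3 N); the arm keeps its last pose, push and grip.
It fails at once if the ticket holder is forced: more than 45 N between it and the shelf (contact force between ticket and shelf above 45 N).
It fails at once if a bystander is moved by more than 30 mm (distance of any of rule, gauge, jar, weight, loupe, dish from where it was at the start of the episode above 0.03 m).
It also fails if it takes over 48 s, if anything falls off the work surface, if the arm or the gripper's body presses on something with over 40 N, if the wrist force passes 120 N, or if a joint passes its speed limit or range.

## Working session

There is one attempt and no reset: what is moved stays moved. The work goes in short steps, Python scripts to look and compute and a tool call to move; the robot and the scene stay as the last step left them, time stands still between calls to the robot, and variables do not carry over. Pictures are saved under pics/ and viewed, at most 10 in all, crops included, and the job is handed in when it is done.

Besides the shell and the picture viewer there is one more tool, called after "Emit:" as a command line: name --argument value ..., lists and objects as JSON in quotes. move_arm: Moves the arm, as the interface text tells. Its arguments: {"type":"object","properties":{"rows":{"type":"array","items":{"type":"array","items":{"type":"array","items":{"type":"number"}}}},"force":{"type":"number"}},"required":["rows"]}

```bash
mkdir -p pics
cat > h.py <<'E'
import numpy as np,cv2
from bench import *
def snap(n,f=None):
    o=get_obs();s=snapshot(n)
    if f: cv2.imwrite('pics/'+f,s['image'][:,:,::-1])
    if n=='wrist':
        from scipy.spatial.transform import Rotation as R
        T=np.eye(4);T[:3,:3]=R.from_euler('xyz',o['orientation']).as_matrix();T[:3,3]=o['tool_pos']
        s['W']=T@np.array(s['hand_eye'])
    else: s['W']=np.array(s['world_from_camera'])
    return s
def at_z(s,xy,z):
    u=cv2.undistortPoints(np.array([[xy]],float),np.array(s['intrinsics']),np.array(s['dist_coeffs'],float))[0,0]
    d=s['W'][:3,:3]@np.array([u[0],-u[1],-1]);c=s['W'][:3,3]
    return (c+d*(z-c[2])/d[2])
def proj(s,P):
    q=np.linalg.inv(s['W'])@np.append(P,1)
    return cv2.projectPoints(np.array([[q[0],-q[1],-q[2]]]),np.zeros(3),np.zeros(3),np.array(s['intrinsics']),np.array(s['dist_coeffs'],float))[0][0,0]
E
python3 - <<'E'
from h import *
print(get_obs())
for c in ['top','side']:
    s=snap(c,c+'0.png');print(c,s['W'].round(2).tolist())
    for q in ['ticket','stand','shelf','pocket','ticket_head']:
        for r in landmark_of(c,q):print(q,np.round(r['xy'],1),round(r['conf'],2))
E
```

```text
{'time': 0.0, 'joint_positions': array([ 1.11783862,  0.33390289,  0.03987038,  1.46627129, -0.01341894,
        1.34330177, -0.05852522]), 'qd': array([ 0.00061088,  0.00043875, -0.00131756,  0.00086612, -0.00139109,
        0.0005345 ,  0.00161899]), 'tau': array([ 2.70458831e-04, -6.58548188e+01,  1.36536330e+00, -4.05559337e+01,
        1.68486102e-02,  1.25369558e-02,  4.30743313e-06]), 'tool_pos': array([ 224.99921841, -609.32825801,  230.42638206]), 'orientation': array([-3.13997785e+00,  9.00896322e-05,  3.53714281e-01]), 'contact_force': array([0.05520694, 0.0079679 , 0.33365736]), 'wrist_torque': array([ 0.06028255, -0.03926642, -0.03507257]), 'grasp_force': 0.0, 'opening': 85.58024093268054}
top [[0.02, 0.99, -0.12, 374.66], [-1.0, 0.02, 0.03, -38.28], [0.03, 0.12, 0.99, 1344.89], [0.0, 0.0, 0.0, 1.0]]
ticket [369.7 289.1] 0.78
ticket [363.9 237.3] 0.48
stand [366.2 237.7] 0.81
stand [375.5 229.1] 0.68
stand [340.5 190.2] 0.57
stand [460.9 280.5] 0.56
shelf [211.  249.7] 0.76
shelf [268.3 293.8] 0.19
pocket [206.3 242.5] 0.6
ticket_head [376.7 286.8] 0.94
ticket_head [373.8 228.9] 0.57
side [[-0.69, 0.44, -0.58, -150.59], [-0.73, -0.43, 0.53, 540.03], [-0.01, 0.79, 0.62, 797.62], [0.0, 0.0, 0.0, 1.0]]
ticket [386.9 260.3] 0.58
stand [441.7 211.6] 0.84
stand [343.3 236.7] 0.75
stand [285.5 221.6] 0.66
shelf [207.3 329.9] 0.84
pocket [202.8 300.2] 0.64
ticket_head [339.6 189.8] 0.75
ticket_head [393.1 195.9] 0.75
```

View pics/top0.png

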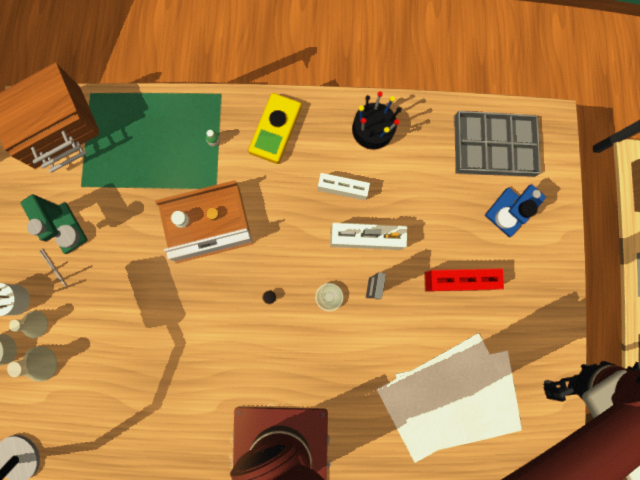

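View pics/side0.png

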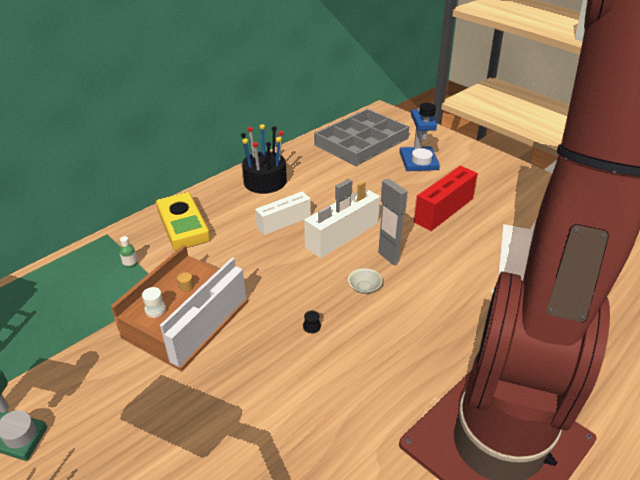

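The top view shows three stand-like blocks: small white (343,186), large white (369,236) and red (465,280). The large white one is meant. There are two ticket-like things: a large one alone on the bench at (376,287) and the smaller one in the large white stand at about (372,231), which is meant. The shelf is at (205,225). I'll confirm in one crop and measure.

```bash
python3 - <<'E'
from h import *
st=snap('top');mt=trace('top','stand');ht=[r for r in landmark_of('top','ticket_head')];mk=trace('top','ticket');ms=trace('top','shelf')
ss=snap('side');hs=landmark_of('side','ticket_head')
a=cv2.resize(st['image'][200:280,310:430],None,fx=5,fy=5,interpolation=2)[:, :400*1+200]
b=cv2.resize(ss['image'][160:260,290:410],None,fx=4,fy=4,interpolation=2)
c=cv2.resize(st['image'][170:270,145:265],None,fx=3,fy=3,interpolation=2)
H=np.zeros((800,800,3),np.uint8);cv
E
python3 - <<'E'
from h import *
st=snap('top');mt=trace('top','stand');mk=trace('top','ticket');ht=landmark_of('top','ticket_head')
pk=landmark_of('top','pocket');shf=landmark_of('top','shelf')
ss=snap('side');hs=landmark_of('side','ticket_head');ps=landmark_of('side','pocket');ks=landmark_of('side','ticket')
a=cv2.resize(st['image'][200:270,315:425],(440,280),interpolation=2)
b=cv2.resize(ss['image'][160:270,290:380],(360,440),interpolation=2)
c=cv2.resize(st['image'][175:270,150:260],(440,280),interpolation=2)
H=np.zeros((560,800,3),np.uint8);H[:280,:440]=a;H[280:,:440]=c;H[:440,440:]=b
cv2.imwrite('pics/crop.png',H[:,:,::-1])
for n,s,L,z in [('top head',st,ht,120),('side head',ss,hs,120),('top pk',st,pk,85),('side pk',ss,ps,85),('shelf top',st,shf,0),('side ticket',ss,ks,8)]:
    for r in L:print(n,np.round(r['xy'],1),round(r['conf'],2),at_z(s,r['xy'],z).round(1))
for r in mt:
    m=r['mask'].astype(np.uint8);p=cv2.minAreaRect(cv2.findNonZero(m));print('stand mask',p,r['conf'],[at_z(st,x,75)[:2].round() .tolist() for x in cv2.boxPoints(p)])
for r in mk:
    m=r['mask'].astype(np.uint8);p=cv2.minAreaRect(cv2.findNonZero(m));print('ticket',p,r['conf'],[at_z(st,x,138)[:2].round() .tolist() for x in cv2.boxPoints(p)])
E
```

```text
top head [370.8 231.4] 0.73 [ 543.7 -201.3  120. ]
top head [377.2 286.2] 0.57 [ 417.2 -217.2  120. ]
top head [328.8 297.1] 0.57 [ 390.2 -106.4  120. ]
top head [365.7 238.3] 0.32 [ 527.3 -189.5  120. ]
side head [391.1 194.3] 0.74 [ 463.5 -263.4  120. ]
side head [339.  191.4] 0.56 [ 547.  -193.2  120. ]
top pk [205.4 241.2] 0.62 [515.9 186.5  85. ]
side pk [205.4 301.6] 0.95 [505.2 183.9  85. ]
shelf top [213.2 246.9] 0.68 [511.4 181.2   0. ]
side ticket [387.2 259.1] 0.77 [ 413.5 -204.6    8. ]
stand mask ((343.08489990234375, 186.09683227539062), (50.47256851196289, 19.3134822845459), 11.888657569885254) 0.83 [[647.0, -75.0], [694.0, -83.0], [672.0, -204.0], [625.0, -195.0]]
stand mask ((368.5943298339844, 236.39230346679688), (77.23604583740234, 25.839780807495117), 2.563770055770874) 0.69 [[509.0, -108.0], [571.0, -110.0], [567.0, -297.0], [504.0, -294.0]]
stand mask ((463.1003112792969, 279.3188781738281), (21.316959381103516, 78.17475128173828), 88.91908264160156) 0.69 [[461.0, -337.0], [468.0, -532.0], [416.0, -533.0], [410.0, -338.0]]
ticket ((372.0, 232.5), (7.0, 18.0), 90.0) 0.68 [[546.0, -181.0], [547.0, -222.0], [531.0, -222.0], [530.0, -181.0]]
ticket ((374.9999694824219, 285.4999694824219), (17.182462692260742, 27.446325302124023), 8.746162414550781) 0.64 [[390.0, -186.0], [451.0, -195.0], [446.0, -233.0], [385.0, -224.0]]Traceback (most recent call last):
  File "<stdin>", line 7, in <module>
NameError: name 'cv' is not defined. Did you mean: 'cv2'?
```

View pics/crop.png

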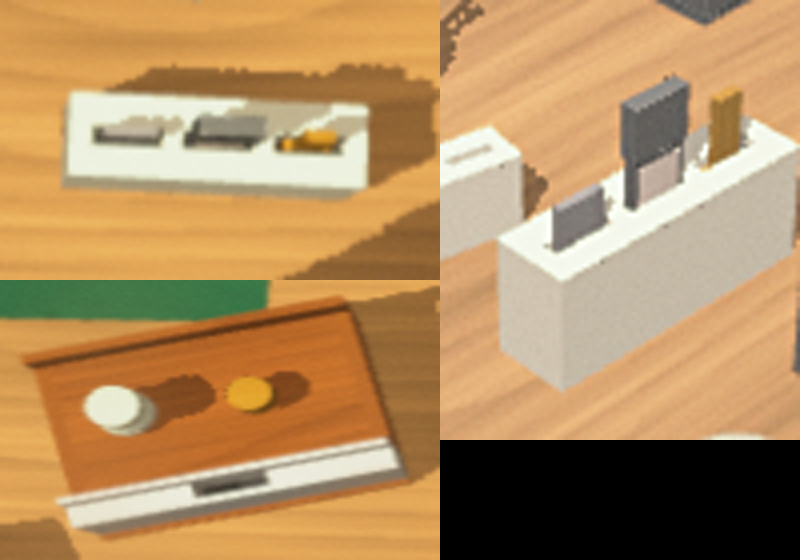

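The crop confirms it. The middle slot of the large white stand holds the grey bar with card and thick head, between the short steel rule and the brass gauge. The pocket is the dark slot at about (207,243) in the top view, and the shelf is turned about +14°. Moving above the ticket now for a close look.

Emit:
move_arm --rows '[[[1,0.05,-0.03,-0.05,0,0,-8],[1,0.1,-0.06,-0.05,0,0,-16],[1,0.15,-0.09,-0.05,0,0,-24],[1,0.2,-0.12,-0.05,0,0,-32],[1,0.25,-0.155,-0.05,0,0,-40],[1,0.3,-0.187,-0.05,0,0,-48],[1,0.35,-0.22,-0.05,0,0,-56],[1,0.4,-0.25,-0.05,0,0,-64],[1,0.438,-0.273,-0.05,0,0,-68],[1,0.438,-0.273,-0.05,0,0,-68],[1,0.438,-0.273,-0.05,0,0,-68],[1,0.438,-0.273,-0.05,0,0,-68],[1,0.438,-0.273,-0.05,0,0,-68],[1,0.438,-0.273,-0.05,0,0,-68]]]'

```text
time: 3.2
tool_pos: [541.2, -202.5, 281.4]
orientation: [3.142, 0.0, 1.54]
contact_force: [0.4, 0.3, -0.0]
opening: 85.1
grasp_force: 0.0
```

Run:
```python
from h import *
s=snap('wrist','w1.png');o=get_obs();print(o['tool_pos'],o['orientation'],o['time'],s['hand_eye'])
for q,z in [('ticket_head',120),('ticket',8),('stand',0)]:
    for r in landmark_of('wrist',q):print(q,np.round(r['xy'],1),round(r['conf'],2),at_z(s,r['xy'],z).round(1))
```

```text
[ 541.29226381 -202.27371853  281.37813853] [3.14151448e+00 5.21608737e-05 1.53984384e+00] 3.25 [[ 1.04414976e-04  9.60555398e-01  2.78088685e-01  7.13324130e+01]
 [ 9.99999931e-01 -1.11977494e-06 -3.71605781e-04  1.07587773e-03]
 [-3.56636542e-04  2.78088705e-01 -9.60555332e-01 -1.42667783e+02]
 [ 0.00000000e+00  0.00000000e+00  0.00000000e+00  1.00000000e+00]]
ticket_head [322.2 217.8] 0.79 [ 541.1 -201.3  120. ]
ticket_head [132.5 251.9] 0.79 [ 398.5 -223.   120. ]
ticket [326.5 193.4] 0.8 [ 545.2 -202.7    8. ]
stand [450.2 122. ] 0.73 [ 665.7 -138.8    0. ]
stand [241.9 404.7] 0.59 [ 439.7 -449.     0. ]
```

View pics/w1.png

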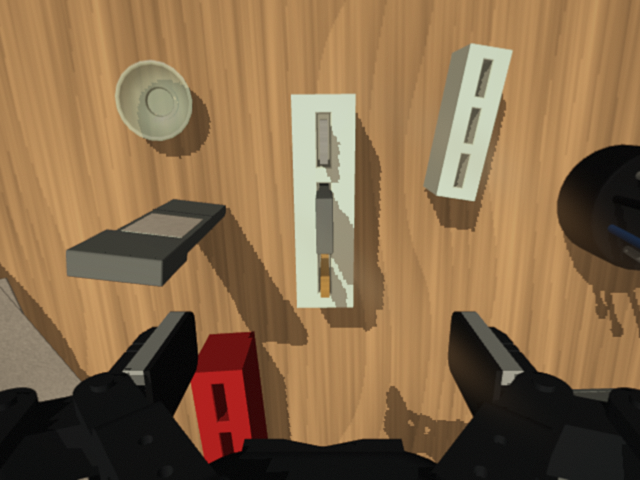

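The view shows the stand's top at (292–355, 95–308). The ticket head is in the middle slot at about (325,222), and the decoy stands to its left. Now the geometry.

Run:
```python
from h import *
s=snap('wrist');im=s['image']
for p in [(292,95),(355,94),(354,306),(297,308),(324.5,200.7)]:print(p,at_z(s,p,75).round(1))
for y in range(196,256,12):print(y,im[y,308:342].mean(1).astype(int).tolist())
for p in [(316,191),(333,191),(325,223)]:print(p,at_z(s,p,138).round(1))
for r in trace('wrist','ticket'):
    m=r['mask'].astype(np.uint8);p=cv2.minAreaRect(cv2.findNonZero(m));print(p,r['conf'],[at_z(s,x,138)[:2].round(1).tolist() for x in cv2.boxPoints(p)])
```

```text
(292, 95) [ 520.5 -112.9   75. ]
(355, 94) [ 569.4 -113.7   75. ]
(354, 306) [ 566.9 -292.6   75. ]
(297, 308) [ 516. -293.   75.]
(324.5, 200.7) [ 543.3 -196.7   75. ]
196 [205, 206, 206, 206, 207, 210, 203, 153, 83, 57, 58, 60, 59, 60, 60, 60, 59, 60, 60, 59, 59, 59, 54, 58, 97, 149, 198, 208, 207, 205, 206, 206, 206, 206]
208 [205, 204, 207, 205, 206, 209, 200, 139, 105, 104, 106, 107, 107, 104, 107, 106, 107, 104, 108, 105, 105, 106, 107, 97, 91, 130, 142, 140, 139, 135, 153, 197, 209, 207]
220 [204, 204, 204, 203, 205, 207, 201, 154, 112, 105, 109, 109, 107, 108, 107, 108, 106, 107, 107, 107, 106, 105, 106, 98, 95, 129, 140, 139, 138, 139, 140, 139, 139, 140]
232 [202, 202, 202, 202, 202, 204, 198, 152, 111, 107, 111, 110, 110, 109, 110, 111, 111, 109, 109, 109, 109, 109, 108, 101, 98, 130, 141, 140, 140, 139, 141, 140, 140, 139]
244 [201, 203, 202, 201, 202, 203, 199, 168, 124, 110, 112, 110, 113, 112, 112, 111, 110, 112, 110, 110, 111, 111, 111, 105, 102, 132, 141, 140, 140, 139, 139, 140, 140, 139]
(316, 191) [ 537.8 -178.   138. ]
(333, 191) [ 549.3 -178.3  138. ]
(325, 223) [ 543.3 -200.4  138. ]
((323.5, 219.0), (70.0, 17.0), 90.0) 0.76 [[537.3, -173.2], [548.7, -173.6], [547.5, -223.0], [535.6, -222.6]]
((150.4438018798828, 250.3230743408203), (74.53730773925781, 173.39251708984375), 65.65890502929688) 0.75 [[353.7, -215.7], [469.7, -168.9], [486.4, -217.1], [365.6, -268.6]]
```

Emit:
move_arm --rows '[[[1,0,0.002,0.03,0,0,0],[1,0,0.002,0.06,0,0,0],[1,0,0.002,0.09,0,0,0],[1,0,0.002,0.12,0,0,0],[1,0,0.002,0.15,0,0,0],[1,0,0.002,0.17,0,0,0],[1,0,0.002,0.179,0,0,0],[1,0,0.002,0.179,0,0,0],[1,0,0.002,0.179,0,0,0],[-1,0,0.002,0.179,0,0,0],[-1,0,0.002,0.179,0,0,0],[-1,0,0.002,0.179,0,0,0],[-1,0,0.002,0.179,0,0,0],[-1,0,0.002,0.179,0,0,0],[-1,0,0.002,0.179,0,0,0],[-1,0,0.002,0.179,0,0,0],[-1,0,0.002,0.179,0,0,0]]]' --force 70

```text
time: 5.62
tool_pos: [543.5, -202.0, 102.5]
orientation: [3.141, 0.0, 1.541]
contact_force: [-1.0, 0.1, 4.2]
opening: 10.9
grasp_force: 68.6
```

Emit:
move_arm --rows '[[[-1,0,0,-0.015,0,0,0],[-1,0,0,-0.03,0,0,0],[-1,0,0,-0.045,0,0,0],[-1,0,0,-0.06,0,0,0],[-1,0,0,-0.08,0,0,0],[-1,0,0,-0.1,0,0,0],[-1,0,0,-0.12,0,0,0],[-1,0,0,-0.14,0,0,0],[-1,0,0,-0.16,0,0,0],[-1,0,0,-0.16,0,0,0],[-1,0,0,-0.16,0,0,0]]]'

```text
time: 7.0
tool_pos: [543.2, -201.9, 261.7]
orientation: [-3.141, -0.0, 1.541]
contact_force: [0.4, -0.7, -1.2]
opening: 11.0
grasp_force: 68.1
```

Run:
```python
from h import *
s=snap('wrist','w2.png');o=get_obs();print(o['tool_pos'],o['opening'],o['time'],o['contact_force'])
for q in ['pocket','shelf']:
  for r in landmark_of('wrist',q):print(q,np.round(r['xy'],1),round(r['conf'],2),at_z(s,r['xy'],85 if q=='pocket' else 0).round(1))
t=snap('top','t2.png')
# rail strip: bright low-saturation pixels near the shelf
im=t['image'][225:270,155:260];hsv=cv2.cvtColor(im,cv2.COLOR_RGB2HSV)
m=((hsv[...,1]<60)&(hsv[...,2]>120)).astype(np.uint8)
n,l,st,ce=cv2.connectedComponentsWithStats(m);k=1+st[1:,4].argmax()
p=cv2.minAreaRect(cv2.findNonZero((l==k).astype(np.uint8)));print(p)
for c in cv2.boxPoints(p):print(c+[155,225],at_z(t,c+[155,225],85).round(1))
b=cv2.resize(t['image'][210:270,150:260],None,fx=6,fy=6,interpolation=2)
s2=snap('side');c=cv2.resize(s2['image'][240:375,105:255],None,fx=4,fy=4,interpolation=2)
cv2.imwrite('pics/rt.png',b[:,:,::-1]);cv2.imwrite('pics/rs.png',c[:,:,::-1])
```

```text
[ 543.03000374 -201.85486086  261.42190618] 11.601588273807513 7.05 [-0.29357029 -0.57026951 -1.21189256]
((52.08824157714844, 19.852937698364258), (13.339458465576172, 86.10013580322266), 75.96376037597656)
[163.70589352 248.82352066] [495.3 285.7  85. ]
[247.23529816 227.94117689] [549.8  88.1  85. ]
[250.47058868 240.88235474] [519.1  79.4  85. ]
[166.941185   261.76469803] [464.7 276.4  85. ]
```

View pics/rt.png

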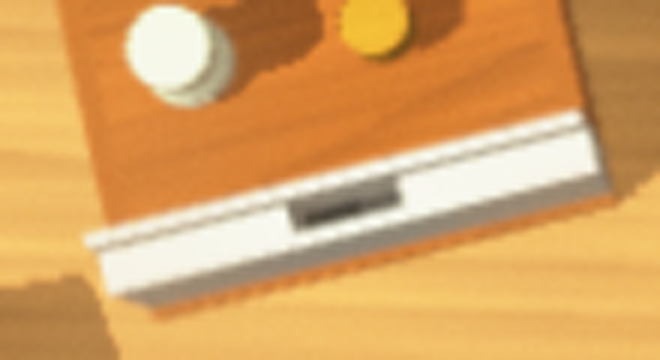

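View pics/rs.png

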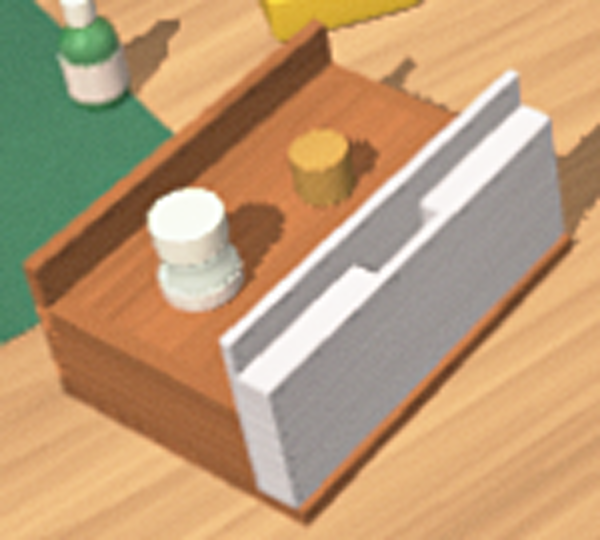

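Crops: in the top crop the pocket mouth spans about (288–403, 178–230). That puts its centre near full-image pixel (207.7,244), with the taller back plate behind it. Measuring the rail geometry before moving over.

Run:
```python
from h import *
from scipy.optimize import least_squares
t=snap('top');q=landmark_of('top','pocket');s=snap('side');qs=landmark_of('side','pocket')
f=lambda a:(150+(a[0]+.5)/6-.5,210+(a[1]+.5)/6-.5)
g=lambda a:(105+(a[0]+.5)/4-.5,240+(a[1]+.5)/4-.5)
# model points in shelf frame
T=[((108,297),(-11,100,85)),((605,183),(-11,-100,85)),((85,240),(11,100,105)),((575,112),(11,-100,105)),((297,230),(-6,23,85)),((403,205),(-6,-23,85))]
S=[((268,392),(-11,100,85)),((552,118),(-11,-100,85)),((222,342),(11,100,105)),((510,70),(11,-100,105)),((376,272),(-6,23,85)),((437,213),(-6,-23,85))]
def P(p,m):
    c,d=np.cos(p[2]),np.sin(p[2]);return np.array([p[0]+c*m[0]-d*m[1],p[1]+d*m[0]+c*m[1],m[2]])
for nm,L in [('top',[(t,f,T)]),('side',[(s,g,S)]),('both',[(t,f,T),(s,g,S)])]:
    fun=lambda p:np.concatenate([proj(c,P(p,m))-k(a) for c,k,X in L for a,m in X])
    r=least_squares(fun,[511,185,.25],loss='soft_l1',x_scale=[1,1,.01]);print(nm,r.x.round(3),fun(r.x).round(1))
for c,L in((t,q),(s,qs)):
    for r in L:print(np.round(r['xy'],1),round(r['conf'],2),at_z(c,r['xy'],85).round(1))
```

```text
top [5.08720e+02 1.81459e+02 2.69000e-01] [ 0.1 -0.1 -1.  -1.6 -0.1 -0.5  1.   0.1 -0.5  1.1  0.6  0.6]
side [5.11602e+02 1.81949e+02 2.74000e-01] [ 0.1  0.4 -0.2 -0.2 -0.5 -0.5 -0.1 -0.2 -0.   0.8  1.  -0.2]
both [5.10425e+02 1.82014e+02 2.73000e-01] [-0.  -0.7 -1.3 -2.5 -0.3 -1.   0.7 -0.7 -0.7  0.4  0.4 -0.2  0.4  0.8
  0.2  0.1 -0.2 -0.1  0.3  0.1  0.3  1.2  1.4  0.1]
[209.3 242.8] 0.97 [512.3 177.   85. ]
[200.2 299.4] 0.86 [516.1 187.4  85. ]
```

Emit:
move_arm --rows '[[[-1,0.03,-0.004,0,0,0,-2],[-1,0.07,-0.008,0,0,0,-4],[-1,0.11,-0.012,0,0,0,-6],[-1,0.15,-0.018,0,0,0,-8],[-1,0.19,-0.024,0,0,0,-10],[-1,0.23,-0.028,0,0,0,-12],[-1,0.27,-0.032,0,0,0,-14],[-1,0.31,-0.036,0,0,0,-16],[-1,0.35,-0.04,0,0,0,-17.4],[-1,0.375,-0.044,0.015,0,0,-17.4],[-1,0.383,-0.044,0.03,0,0,-17.4],[-1,0.383,-0.044,0.036,0,0,-17.4],[-1,0.383,-0.044,0.036,0,0,-17.4],[-1,0.383,-0.044,0.036,0,0,-17.4]]]'

```text
time: 9.2
tool_pos: [511.6, 181.2, 226.8]
orientation: [3.141, 0.0, 1.843]
contact_force: [-0.5, -0.4, -0.6]
opening: 11.4
grasp_force: 68.1
```

Run:
```python
from h import *
s=snap('wrist','w3.png');o=get_obs();print(o['tool_pos'],o['orientation'],o['time'],o['contact_force'],o['grasp_force'])
for r in landmark_of('wrist','pocket'):print(np.round(r['xy'],1),round(r['conf'],2),at_z(s,r['xy'],85).round(1))
for r in landmark_of('wrist','ticket'):print('foot',np.round(r['xy'],1),round(r['conf'],2),at_z(s,r['xy'],131).round(1))
```

```text
[511.57451046 181.41306034 226.84456867] [3.14086750e+00 1.97285270e-04 1.84276763e+00] 9.25 [-1.00991053 -0.58970351 -0.79452536] 68.13596606254578
[314.3 220.3] 0.9 [505.4 183.5  85. ]
foot [323.9 247.8] 0.68 [513.1 179.9 131. ]
```

View pics/w3.png

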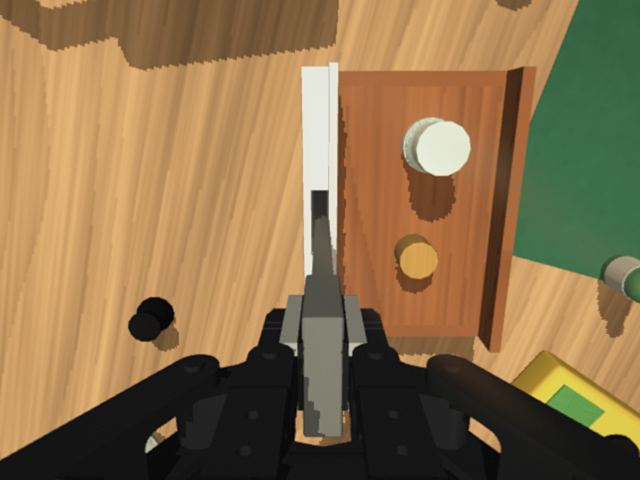

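The wrist view shows the rail parallel to the image's vertical, so the yaw is aligned. The pocket's +y end is at row 191, columns 311–328, and the ticket's foot shows at about (322,217) just above it.

Run:
```python
from h import *
s=snap('wrist');im=s['image'].astype(int)
for y in (150,195,205,222,232,245):print(y,im[y,298:346].mean(1).astype(int).tolist())
print('col319',im[180:235,319].mean(1).astype(int).tolist())
o=get_obs();yw=o['orientation'][2]-np.pi/2;tp=o['tool_pos']
def rel(P):
    d=P-tp;return np.round([np.cos(yw)*d[0]+np.sin(yw)*d[1],-np.sin(yw)*d[0]+np.cos(yw)*d[1]],1)
for n,p,z in [('pkL',(311,195),85),('pkR',(328,195),85),('pkend',(319.5,190.5),85),('lipfront top',(302.5,150),85),('lipfr2',(302.5,250),85),('plateback',(338,100),105),('platefront',(329,100),105)]:
    print(n,rel(at_z(s,p,z)))
for y in (220,):
    for x in (314,330): print('foot',x,rel(at_z(s,(x,y),131)))
```

```text
150 [166, 167, 167, 162, 169, 219, 229, 227, 226, 226, 226, 227, 229, 230, 230, 230, 230, 230, 229, 229, 230, 229, 230, 230, 230, 230, 230, 230, 231, 227, 212, 222, 226, 226, 226, 226, 226, 230, 224, 149, 78, 66, 68, 70, 69, 69, 77, 104]
195 [161, 156, 154, 145, 151, 200, 226, 228, 228, 227, 230, 230, 200, 116, 67, 48, 41, 42, 42, 42, 44, 43, 42, 44, 43, 41, 41, 40, 52, 74, 135, 218, 228, 225, 225, 224, 225, 230, 221, 132, 69, 68, 71, 72, 71, 82, 111, 118]
205 [152, 150, 150, 146, 145, 181, 223, 229, 227, 227, 229, 230, 199, 115, 68, 54, 46, 44, 45, 46, 43, 43, 44, 44, 43, 42, 41, 42, 57, 77, 133, 216, 228, 225, 224, 225, 226, 226, 195, 113, 66, 68, 72, 73, 73, 73, 69, 78]
222 [145, 146, 150, 157, 159, 179, 220, 227, 225, 225, 225, 230, 222, 135, 75, 58, 60, 78, 83, 82, 82, 82, 81, 80, 81, 81, 80, 80, 78, 74, 91, 161, 220, 227, 225, 225, 226, 226, 193, 113, 67, 72, 73, 75, 72, 83, 114, 119]
232 [156, 161, 164, 163, 161, 173, 217, 226, 225, 224, 225, 229, 220, 136, 78, 71, 77, 85, 86, 85, 85, 84, 85, 85, 84, 85, 83, 83, 83, 82, 76, 103, 179, 220, 225, 224, 226, 221, 166, 90, 66, 70, 75, 75, 87, 117, 122, 118]
245 [165, 164, 160, 157, 148, 157, 217, 228, 226, 225, 226, 229, 220, 135, 78, 82, 85, 85, 86, 86, 87, 87, 89, 86, 85, 86, 86, 85, 87, 87, 86, 81, 103, 166, 202, 206, 211, 214, 165, 93, 70, 73, 75, 77, 79, 80, 95, 115]
col319 [229, 230, 230, 229, 229, 229, 230, 230, 231, 234, 212, 102, 33, 41, 43, 43, 42, 43, 41, 42, 43, 44, 42, 43, 45, 43, 45, 46, 44, 45, 45, 46, 46, 46, 46, 48, 47, 49, 62, 78, 84, 86, 82, 82, 83, 82, 84, 83, 83, 84, 84, 84, 84, 85, 85]
pkL [-7.3 21.2]
pkR [ 4.1 21.2]
pkend [-1.6 24.3]
lipfront top [-12.7  51. ]
lipfr2 [-13.6 -17.6]
plateback [ 9.5 81.2]
platefront [ 4.2 81.2]
foot 314 [-4.5 14.8]
foot 330 [ 4.7 14.8]
```

Emit:
move_arm --rows '[[[-1,0.002,-0.0017,0.01,0,0,0],[-1,0.002,-0.0017,0.02,0,0,0],[-1,0.002,-0.0017,0.03,0,0,0],[-1,0.002,-0.0017,0.038,0,0,0],[-1,0.002,-0.0017,0.042,0,0,0],[-1,0.002,-0.0017,0.046,0,0,0],[-1,0.002,-0.0017,0.05,0,0,0],[-1,0.002,-0.0017,0.053,0,0,0],[-1,0.002,-0.0017,0.053,0,0,0]]]'

```text
time: 10.52
tool_pos: [508.8, 183.6, 173.2]
orientation: [-3.141, -0.0, 1.844]
contact_force: [0.7, -0.4, 0.1]
opening: 11.3
grasp_force: 68.1
```

Run:
```python
from h import *
s=snap('side');o=get_obs();print(o['tool_pos'],o['contact_force'],o['wrist_torque'],o['opening'])
c=cv2.resize(s['image'][190:370,100:300],None,fx=3,fy=3,interpolation=2)
cv2.imwrite('pics/s4.png',c[:,:,::-1])
```

```text
[508.90853722 183.69452809 173.3771749 ] [ 0.20502203 -0.26108026 -1.48488098] [-0.02475642  0.06761922  0.00942884] 11.165590337505432
```

View pics/s4.png

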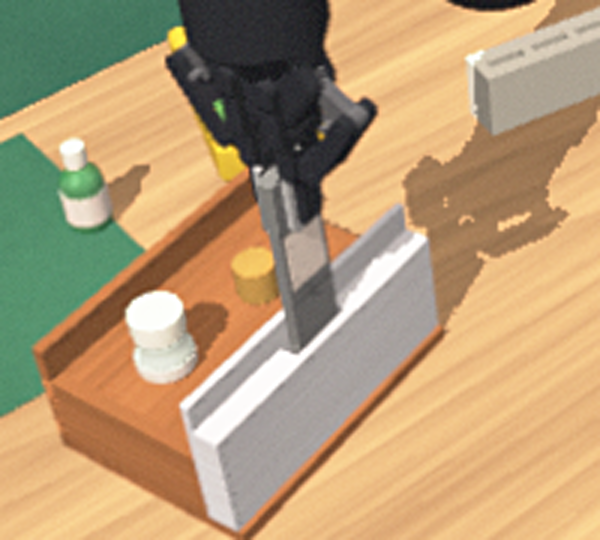

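The foot is in the pocket mouth, behind the lip and in front of the back plate, with no contact force. Continuing down.

Emit:
move_arm --rows '[[[-1,0,0,0.003,0,0,0],[-1,0,0,0.006,0,0,0],[-1,0,0,0.009,0,0,0],[-1,0,0,0.012,0,0,0],[-1,0,0,0.015,0,0,0],[-1,0,0,0.018,0,0,0],[-1,0,0,0.018,0,0,0],[-1,0,0,0.018,0,0,0]]]'

```text
time: 11.58
tool_pos: [508.9, 183.7, 155.4]
orientation: [3.142, -0.0, 1.844]
contact_force: [0.3, 0.1, -1.6]
opening: 10.8
grasp_force: 68.1
```

Emit:
move_arm --rows '[[[-1,0,0,0.002,0,0,0],[-1,0,0,0.004,0,0,0],[-1,0,0,0.006,0,0,0],[-1,0,0,0.008,0,0,0],[-1,0,0,0.01,0,0,0],[-1,0,0,0.011,0,0,0],[-1,0,0,0.011,0,0,0],[-1,0,0,0.011,0,0,0]]]'

```text
time: 12.58
tool_pos: [509.1, 183.8, 144.9]
orientation: [3.141, 0.0, 1.844]
contact_force: [-0.9, -0.2, 8.0]
opening: 11.0
grasp_force: 69.2
```

Emit:
move_arm --rows '[[[-1,0,0,0.001,0,0,0],[-1,0,0,0.002,0,0,0],[-1,0,0,0.003,0,0,0],[-1,0,0,0.004,0,0,0],[-1,0,0,0.004,0,0,0],[-1,0,0,0.004,0,0,0]]]'

```text
time: 13.32
tool_pos: [509.1, 183.8, 141.1]
orientation: [3.141, 0.0, 1.844]
contact_force: [-2.3, -0.1, 9.7]
opening: 11.1
grasp_force: 69.5
```

Emit:
move_arm --rows '[[[-1,0,0,0.0005,0,0,0],[-1,0,0,0.001,0,0,0],[-1,0,0,0.0015,0,0,0],[-1,0,0,0.0015,0,0,0],[-1,0,0,0.0015,0,0,0]]]'

```text
time: 13.95
tool_pos: [509.2, 183.9, 139.8]
orientation: [3.141, 0.0, 1.844]
contact_force: [-3.0, -1.8, 10.3]
opening: 11.5
grasp_force: 69.7
```

Emit:
move_arm --rows '[[[-1,0,0,0.0004,0,0,0],[-1,0,0,0.0008,0,0,0],[-1,0,0,0.001,0,0,0],[-1,0,0,0.001,0,0,0],[-1,0,0,0.001,0,0,0]]]'

```text
time: 14.58
tool_pos: [509.3, 183.9, 139.4]
orientation: [3.14, 0.001, 1.844]
contact_force: [-5.5, -1.8, 16.9]
opening: 11.6
grasp_force: 70.5
```

The force jumped to 17 N with almost no further travel, so the stop is reached. One check picture.

Run:
```python
from h import *
s=snap('side');F=[]
for _ in range(5):
    snapshot('side');o=get_obs();F.append(o['contact_force'])
print(np.mean(F,0),o['tool_pos'],o['time'])
c=cv2.resize(s['image'][220:350,150:270],None,fx=4.5,fy=4.5,interpolation=2)
cv2.imwrite('pics/s5.png',c[:,:,::-1])
```

```text
[-4.47995678 -2.18136851 16.60890558] [509.3352948  183.94560966 139.36616823] 14.875
```

View pics/s5.png

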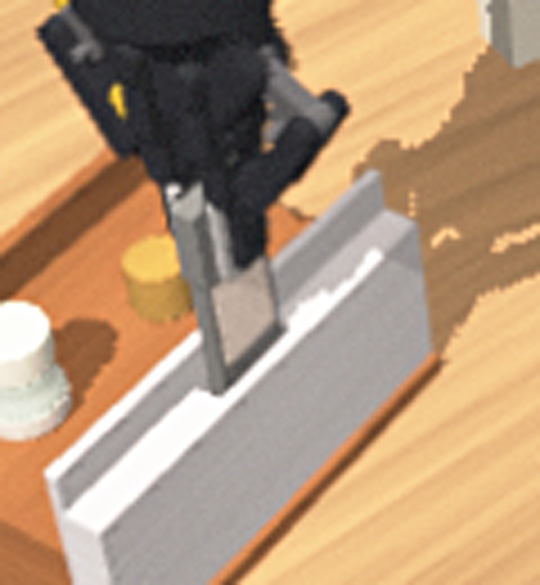

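The holder stands in the pocket at about (240,350) in the crop, with only a thin dark band between the card and the lip. The force is steady at 16.6 N, and the tool height implies the foot is at about 45 mm, which is fully home.

```bash
python3 -c "
from bench import *
print(sign_off())"
```

```text
the job is handed in; nothing more can be done
None
```

The job is handed in: the ticket holder stands in the shelf pocket, pressed against the shoe's firm stop at about 17 N with the gripper still holding it. The foot should be about 40 mm below the lip, judging from the tool height. The hand-in returned no verdict, so I don't know how it was judged.

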